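# Present the orange reference plate to the gauge

### The job

Lift the flap of the cream instrument case, draw the orange reference plate out by its grip bar, and bring it level and centred over the round steel tip of the upturned dial gauge. Lower it until you feel the sprung tip, press the tip about halfway down its 14 mm travel, and finish while still gripping the plate and holding the tip down; leave the blue plate in its pocket and everything else where it stands.

Things in the scene. Friction and masses are not known exactly. Their poses are not given: they have to be found in the camera images.
- case: Cream case fixed to the bench, left or right of the midline; 160 (x) x 236 (y) x 62 mm high, walls and floor 5 mm. Origin: centre of underside; x runs from the tab side (near the robot) to the hinge side. Inside, 10 mm dark foam has two 70 x 70 mm pockets at x = 0, y = +48 and -48 mm: one holds the orange plate, the other the blue one; which is which varies.
- flap (a joint): Angle of the case's flap (rad): 0 closed, grows as the flap lifts, 1.85 fully open (leaning back beyond upright). It may start slightly ajar (up to 0.2). The hinge is stiff: the flap stays where it is left; lifting at the tab takes about 2 to 3 N.
- flap_hinge (a point): Middle of the hinge line at the case's far top edge, on the flap's underside. The hinge line runs along the case's y axis.
- flap_tab (a point): Grip point on the black tab in the middle of the flap's free edge, free space beneath. Tab: 30 mm wide along the hinge direction, 40 mm long, 8 mm thick. Point: mid-thickness (4 mm above the flap's underside), 26 mm out from the flap's edge, 186 mm from the hinge line. z: normal to the flap's outer face; x: towards the hinge.
- orange_plate: Orange reference plate to be presented, 64 x 64 x 10 mm, about 0.13 to 0.25 kg, lying flat in a pocket. On its top stands a grip bar of the same colour, centred, 44 mm long along the plate's x axis, 12 mm thick along its y axis, rising from 10 to 46 mm above the underside. Origin: centre of the underside (5 mm above the bench while in the pocket).
- blue_plate: Blue reference plate, the same shape and size as the orange one, in the other pocket. To be left in its pocket.
- stand: Upturned dial gauge on a beige base 100 x 120 x 18 mm fixed to the bench, round dial of 58 mm diameter, stem up to 102 mm above the bench. Origin: centre of its underside. It stands on the side of the midline opposite to the case.
- plunger_top (a point): Centre of the flat top of the gauge's steel tip, a disc of 28 mm diameter, 125 mm above the bench when free; it moves down with the plunger.
- plunger (a joint): How far the gauge's plunger is pressed straight down (m): 0 free, 0.014 at its stop. Sprung: it begins to move at about 3.5 N, takes about 8.5 N halfway and 13 N at the stop, and returns when let go.
- weight: Bystander: steel weight with a small knob, 60 mm in diameter, 52 mm high, near the robot. Origin: centre of its underside.
- driver: Bystander: screwdriver lying on the bench, beyond the work. Origin: on its underside, near its middle.
- jar: Bystander: white jar with green cap, 52 mm in diameter, 60 mm high, out to the left. Origin: centre of its underside.

How it is judged (in metres and radians):
On the way, in this order (a step that is already met when the one before it is completed fails the run):
1. the flap is lifted well open (value of joint flap above 1 rad), for 0.1 s.
2. the orange plate is drawn out, its underside clear above the case (height (world z) of orange_plate above 0.08 m and contact force between the fingers and orange_plate above 1 N), for 0.1 s.
At the end, for the whole second after the job is handed in: The fingers grip the orange plate at rest, level within 0.15 rad, centred within 12 mm on the steel tip, pressing the plunger 3 to 11.5 mm down with over 2 N, clear of the case; the blue plate moved under 20 mm, weight, screwdriver and jar under 30 mm each (value of joint plunger between 0.003 and 0.0115 m and horizontal distance between orange_plate and plunger_top below 0.012 m and angle between orange_plate's own z axis and vertical below 0.15 rad and contact force between orange_plate and stand above 2 N and contact force between the fingers and orange_plate above 2 N and linear speed of orange_plate below 0.02 m/s and contact force between orange_plate and case below 0.3 N and distance of blue_plate from where it was at the start of the episode below 0.02 m and distance of each of weight, driver, jar from where it was at the start of the episode below 0.03 m); the arm keeps its last pose, push and grip.
It fails at once if the blue plate is taken out of its pocket (distance of blue_plate from where it was at the start of the episode above 0.04 m).
It fails at once if a bystander is knocked away (distance of any of weight, driver, jar from where it was at the start of the episode above 0.05 m).
It also fails if it takes over 51 s, if anything falls off the work surface, if the arm or the gripper's body presses on something with over 40 N, if the wrist force passes 120 N, or if a joint passes its speed limit or range.

### The arm

A 6-joint arm with a two-finger parallel gripper is mounted at the origin on the work surface. World frame = base frame: x ahead of the robot, y to its left, z up, the work surface at z = 0. Lengths are in mm, angles in degrees, forces in N, time in s.
With the tool pointing down it reaches from about 350 to 850 mm from the base axis. Payload 8.1 kg.
Tool frame: the origin (TCP) lies at the centre of the arm's flange, where the gripper is bolted on; the fingertips stand 173 mm ahead of it and the grasp point (between the pads) lies 155 mm ahead of it; z points along the fingers, y is the line along which they close (so a half turn about z gives the same grasp; the last joint's range is limited). The gripper opens to 85 mm and grips with 20 to 120 N. Pads are 22 mm wide; open, the fingers measure 114 mm over their backs; the gripper's body (76 mm by 85 mm) begins 54 mm behind the grasp point. The pads swing forward as they close: fully open they stand 13 mm farther back than shut.
Start: joints at [-4.893, 7.471, 85.268, -0, 87.261, -4.893], TCP at [600.006, 0.022, 404.692] pointing down, gripper open.
Joint ranges: [-169.43, 169.43], [-51.17, 129.36], [1.28, 143.12], [-76.62, 256.62], [0, 156.53], [-152.29, 152.29]. Speed limits (degrees/s): [136.94, 136.94, 159.86, 180, 180, 180].

### API

Orientations are given as [roll, pitch, yaw] about the fixed x, y, z axes, in that order (R = Rz(yaw) Ry(pitch) Rx(roll)).
In Python, from bench import * gives the robot as it stands.
- The arm moves only by the shell command python3 -m jog 'ROWS' [FORCE]. ROWS is text: rows parted by semicolons, each of 7 numbers parted by spaces: the shift along the tool's x, y, z scaled (see below), then the turn, a rotation vector about the tool's x, y, z scaled (see below), then the closure, from -1 (fully open) to 1 (shut). In form: tx ty tz wx wy wz hand; .... A call has 1 to 5 rows; each row shifts and turns the commanded pose from where the row before left it, along the tool's axes as they then stand; what a row does not reach is not made up. The controller multiplies each number of a shift by 0.1 m and each number of a turn by 60 degrees. A row lasts 1/8 s, in which the tool goes at most 62.5 mm and 10.7 degrees, less where a joint would pass 70% of its speed; a pose out of reach is approached as far as the arm can. A call with a number of a shift or a turn outside -1 to 1 is refused whole. A call with a gripper value outside its range is refused whole. The fingers move at their own pace and stop on an object; FORCE is the grip in N (left out, the last holds). Time passes only in rows, so rows that do not move let the fingers close. It gives the time, the measured TCP pose, the force, the opening and the grip force at its end, in the units of the state.
- sense(): the state, without advancing time (a new reading comes with each control period).
- snapshot(name): name is "scene" or "side" or "wrist"; returns a dict with "img" (420x560x3 uint8, red, green, blue), "fx", "fy", "cx", "cy" (pixels), "extrinsics" (4x4, takes a point from camera to world coordinates). Camera axes: x right, y down, z forward; pixel columns grow to the right and rows downward; lengths in mm; the calibration is good to about 2 mm. A picture is of the moment at which its call begins. There is no depth.
- hand_in(): hands the job in; it is judged then, once.
The state is a dict: "time": time; "joint_pos": joint angles; "qd": joint speeds; "joint_efforts": joint torques, N m; "tool_pos": TCP position; "tcp_rot": TCP orientation; "ft_force": force on the tool from outside, world axes, zero at the start; "wrist_torque": the same for the moment, N m; "finger_gap": finger opening in mm; "grip_force": force on a finger pad.
Only numpy, scipy, OpenCV 4.12 (cv2) and the standard library are available. Lean on these libraries where they do the work, as an engineer would, in place of code of your own. Each camera call takes 0.05 s, during which the arm holds its last target. There are 200 camera calls.

## Working session

There is one attempt and no reset: what is moved stays moved. The work goes in short steps, Python scripts to look and compute and a shell command to move; the robot and the scene stay as the last step left them, time stands still between calls to the robot, and variables do not carry over. Pictures are saved under pics/ and viewed, at most 12 in all, crops included, and the job is handed in when it is done.

```bash
mkdir -p pics; ls; python3 - <<'E'
from bench import *
import cv2
for n in ("scene","side"):
    s=snapshot(n); cv2.imwrite(f"pics/{n}0.png",s["img"][:,:,::-1]); print(n,s["fx"],s["cx"],s["cy"],s["extrinsics"])
print(sense())
E
```

```text
pics
scene 460.32137960047936 280.9571582715295 200.44331818757624 [[-4.81545792e-02  7.48067309e-01 -6.61873430e-01  1.23765138e+03]
 [ 9.98835832e-01  3.41745127e-02 -3.40453060e-02  1.00218212e+02]
 [-2.84897847e-03 -6.62742336e-01 -7.48842093e-01  8.39682943e+02]
 [ 0.00000000e+00  0.00000000e+00  0.00000000e+00  1.00000000e+00]]
side 381.40063902461236 277.80010254810713 208.2762474687436 [[ 8.17712815e-01 -3.17562591e-01  4.80103899e-01  2.01312344e+02]
 [-5.75372291e-01 -4.75698116e-01  6.65325506e-01 -4.44431711e+02]
 [ 1.71020289e-02 -8.20283672e-01 -5.71701161e-01  5.53085336e+02]
 [ 0.00000000e+00  0.00000000e+00  0.00000000e+00  1.00000000e+00]]
{'time': 0.1, 'joint_pos': array([-4.89251777e+00,  7.51086645e+00,  8.53241139e+01,  1.53978168e-03,
        8.72603200e+01, -4.89169966e+00]), 'qd': array([ 0.04382368, -0.10945842, -0.10931763, -0.00270473, -0.04355576,
        0.06435808]), 'joint_efforts': array([ 1.52257860e-03, -5.70947063e+01, -5.01941299e+01, -1.80579236e-04,
        8.16394575e-03,  5.26326357e-05]), 'tool_pos': array([5.99793981e+02, 5.08075790e-02, 4.03737893e+02]), 'tcp_rot': array([-1.79905178e+02, -9.65879518e-03,  8.99990990e+01]), 'ft_force': array([-0.34769583, -0.86134567, -1.30338902]), 'wrist_torque': array([-0.01317035, -0.02683853,  0.00626682]), 'grip_force': 0.0, 'finger_gap': 85.2913499282602}
```

View pics/scene0.png

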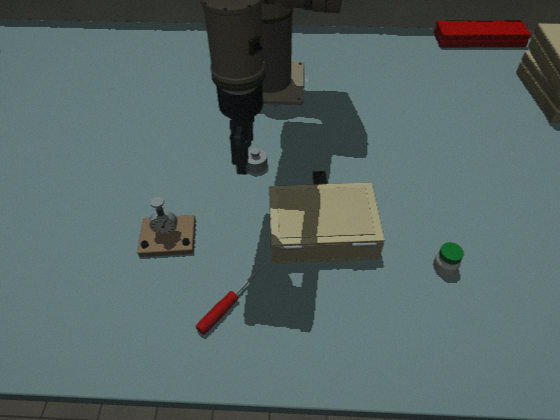

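View pics/side0.png

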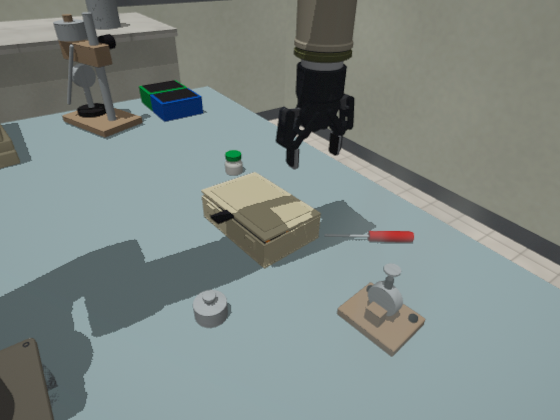

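The scene view shows the case on the left (+y), with its tab at about (319,178). The gauge tip is at about (157,203) on the right, and the weight is at (257,160) near the gripper. The side view shows the tab at (222,216) and the tip at (392,270). Next I'll measure these.

```bash
cat > h.py <<'E'
import numpy as np, cv2
from bench import *
def ray(s,u,v):
    E=np.array(s["extrinsics"]); d=E[:3,:3]@np.array([(u-s["cx"])/s["fx"],(v-s["cy"])/s["fy"],1]); return E[:3,3],d/np.linalg.norm(d)
def plane(s,u,v,z):
    o,d=ray(s,u,v); return o+d*(z-o[2])/d[2]
def tri(a,pa,b,pb):
    o1,d1=ray(a,*pa);o2,d2=ray(b,*pb)
    t=np.linalg.lstsq(np.c_[d1,-d2],o2-o1,rcond=None)[0]
    p,q=o1+d1*t[0],o2+d2*t[1]; return (p+q)/2,np.linalg.norm(p-q)
def blob(m,roi):
    x0,y0,x1,y1=roi; M=np.zeros(m.shape,np.uint8); M[y0:y1,x0:x1]=m[y0:y1,x0:x1]
    n,l,st,c=cv2.connectedComponentsWithStats(M); i=1+st[1:,4].argmax(); return c[i],st[i]
E
python3 - <<'E'
from h import *
np.set_printoptions(precision=1,suppress=True)
a,b=snapshot("scene"),snapshot("side")
dark=lambda s:(s["img"].max(2)<45).astype(np.uint8)
pa,sa=blob(dark(a),(300,165,340,186)); pb,sb=blob(dark(b),(205,205,240,226))
print(pa,sa,pb,sb,tri(a,pa,b,pb))
def grey(s):
    h=cv2.cvtColor(s["img"],cv2.COLOR_RGB2HSV); return ((h[...,1]<40)&(h[...,2]>90)).astype(np.uint8)
pa,sa=blob(grey(a),(145,193,170,208)); pb,sb=blob(grey(b),(378,260,406,277))
print(pa,sa,pb,sb,tri(a,pa,b,pb), plane(a,157,203,125),plane(b,392,270,125))
A=cv2.resize(a["img"][165:275,255:395],None,fx=4,fy=4,interpolation=cv2.INTER_CUBIC)
B=cv2.resize(a["img"][190:265,130:205],(240,240),interpolation=cv2.INTER_CUBIC); 
o=np.zeros((440,800,3),np.uint8); o[:,:560]=A; o[:240,560:]=B
C=cv2.resize(b["img"][250:300,360:420],(240,200),interpolation=cv2.INTER_CUBIC); o[240:,560:]=C
cv2.imwrite("pics/crop.png",o[:,:,::-1])
E
```

```text
[319.  177.2] [312 171  15  14 176] [221.9 216.4] [211 210  23  14 180] (array([486.4, 150.5,  76.2]), np.float64(1.3880810244517274))
[156.5 201.1] [150 197  14  10 106] [391.5 268. ] [378 260  28  17 476] (array([ 617.9, -188.1,  124.6]), np.float64(4.667339136374782)) [ 624.7 -187.7  125. ] [ 613.6 -189.7  125. ]
```

View pics/crop.png

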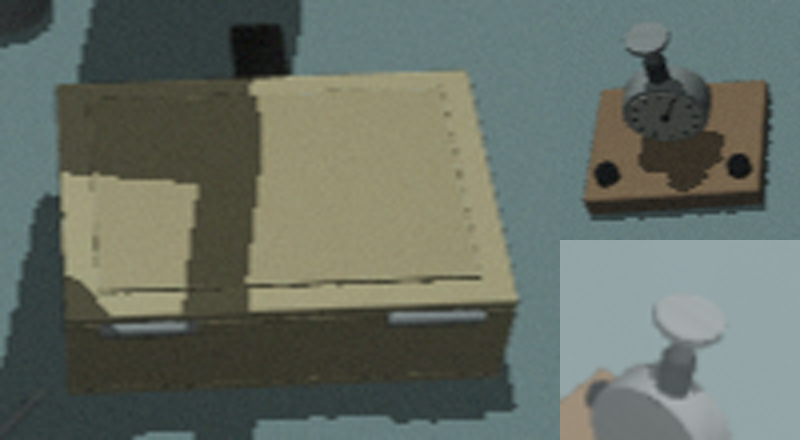

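In the crops the far top edge of the case runs from about (271.3,245) to (384,240.5), and its base edge from (272.5,263) to (381,258.7). The tip is at (157.5,202) in the scene view and (392.5,270) in the side view.

```bash
python3 - <<'E'
from h import *
np.set_printoptions(precision=1,suppress=True)
a,b=snapshot("scene"),snapshot("side")
print("tip",tri(a,(157.5,202),b,(392.5,270)),plane(a,157.5,202,125),plane(b,392.5,270,125))
L,R=plane(a,271.3,245,62),plane(a,384,240.5,62); l,r=plane(a,272.5,263,0),plane(a,381,258.7,0)
for p,q in((L,R),(l,r)):
    d=q-p; print(p,q,np.linalg.norm(d),"mid",(p+q)/2,"yaw",np.degrees(np.arctan2(-d[0],d[1])))
m=(L+R)/2; t=np.array([486.4,150.5,76.2]); print("tab dist",np.linalg.norm((t-m)[:2]),"dir yaw",np.degrees(np.arctan2(*(m-t)[[1,0]])))
for z in (66,75,85): print(plane(a,319,177.2,z),plane(b,221.9,216.4,z))
E
```

```text
tip (array([ 618.3, -188.4,  121.1]), np.float64(1.0771320282613872)) [ 621.9 -187.3  125. ] [ 614.3 -190.2  125. ]
[674.7  50.8  62. ] [652.3 285.7  62. ] 236.00883767406032 mid [663.5 168.2  62. ] yaw 5.455328069651253
[677.8  52.4   0. ] [655.6 289.    0. ] 237.62343688967772 mid [666.7 170.7   0. ] yaw 5.357309773898708
tab dist 177.9803932523018 dir yaw 5.719557233077661
[476.9 150.8  66. ] [492.3 164.4  66. ]
[485.8 150.2  75. ] [486.9 153.1  75. ]
[495.6 149.5  85. ] [481.  140.6  85. ]
```

The case yaw is about 5.5°, the hinge is at (664,168.5,62) and the edge length matches 236 mm. The flap is ajar by about 0.04 rad. I'll turn the tool so its x lies along the case x, then tilt it 25° forward.

```bash
cat >> h.py <<'E'
from scipy.spatial.transform import Rotation as Ro
def Rt(s): return Ro.from_euler("xyz",s["tcp_rot"],degrees=True)
def want(p,rpy=None,gp=0):
    """total row units to bring the point gp mm ahead of the TCP to p"""
    s=sense(); R=Rt(s); d=np.array(p)-(s["tool_pos"]+gp*R.as_matrix()[:,2])
    print("pos",s["tool_pos"].round(1),"rot",s["tcp_rot"].round(1),"F",s["ft_force"].round(1),"t",round(s["time"],2))
    print("shift units",(R.inv().apply(d)/100).round(3))
    if rpy is not None: print("turn units (tool)",((R.inv()*Ro.from_euler("xyz",rpy,degrees=True)).as_rotvec(degrees=True)/60).round(3))
E
python3 -m jog '0 0 0 0 0 0.177 -1;0 0 0 0 0 0.177 -1;0 0 0 0 0 0.177 -1;0 0 0 0 0 0.177 -1;0 0 0 0 0 0.177 -1'
python3 -m jog '0 0 0 0 0 0.177 -1;0 0 0 0 0 0.177 -1;0 0 0 0 0 0.177 -1;0 0 0 0 0.14 0 -1;0 0 0 0 0.14 0 -1'
python3 -m jog '0 0 0 0 0.14 0 -1;0 0 0 0 0 0 -1'
python3 -c "
from h import *
print(Rt(sense()).as_matrix().round(3)); want((395,142.5,290)); s=snapshot('scene'); print(plane(s,257,165,25))"
```

```text
time: 0.92
tool_pos: [600.0, 0.0, 404.6]
tcp_rot: [-180.0, 0.0, 36.6]
ft_force: [0.2, 0.4, 0.0]
finger_gap: 85.3
grip_force: 0.0
time: 1.55
tool_pos: [600.3, 0.0, 404.7]
tcp_rot: [180.0, -17.1, 5.0]
ft_force: [-0.2, 0.1, 0.0]
finger_gap: 85.3
grip_force: 0.0
time: 1.8
tool_pos: [599.1, -0.0, 404.3]
tcp_rot: [-180.0, -25.1, 5.0]
ft_force: [-1.6, -0.0, -0.3]
finger_gap: 85.4
grip_force: 0.0
[[ 0.902  0.088  0.423]
 [ 0.079 -0.996  0.037]
 [ 0.425 -0.    -0.905]]
pos [599.1  -0.  404.3] rot [-180.   -25.1    5. ] F [-1.6 -0.  -0.3] t 1.8
shift units [-2.213 -1.598  0.224]
[400.42964683  -3.31313848  25.        ]
```

```bash
python3 -m jog '-0.44 -0.32 0.045 0 0 0 -1;-0.44 -0.32 0.045 0 0 0 -1;-0.44 -0.32 0.045 0 0 0 -1;-0.44 -0.32 0.045 0 0 0 -1;-0.44 -0.32 0.045 0 0 0 -1'
python3 -m jog '0 0 0 0 0 0 -1;0 0 0 0 0 0 -1'
python3 -c "
from h import *
s=snapshot('wrist'); cv2.imwrite('pics/w1.png',s['img'][:,:,::-1]); want((475,150.3,71),(180,-25,5.5),155)"
```

```text
time: 2.48
tool_pos: [396.2, 143.3, 290.6]
tcp_rot: [179.9, -25.1, 5.0]
ft_force: [0.8, -0.3, 0.5]
finger_gap: 85.2
grip_force: 0.0
time: 2.72
tool_pos: [397.9, 143.0, 291.9]
tcp_rot: [180.0, -25.2, 5.1]
ft_force: [0.4, 0.3, -0.0]
finger_gap: 85.5
grip_force: 0.0
pos [398.3 142.7 292.3] rot [180.  -25.3   5. ] F [ 0.2  0.3 -0.2] t 2.77
shift units [-0.248 -0.009  0.78 ]
turn units (tool) [ 0.004 -0.004 -0.007]
```

View pics/w1.png

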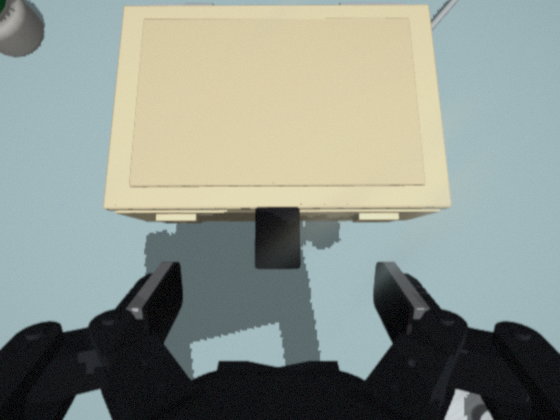

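The wrist view shows the tab (255–300, 207–270) centred between the open fingers at column 278. I'll descend and grip it.

```bash
python3 -m jog '-0.12 -0.005 0.2 0 0 0 -1;-0.12 -0.005 0.2 0 0 0 -1;0 0 0.2 0 0 0 -1;0 0 0.18 0 0 0 -1;0 0 0 0 0 0 -1'
python3 -m jog '0 0 0 0 0 0 1;0 0 0 0 0 0 1;0 0 0 0 0 0 1;0 0 0 0 0 0 1;0 0 0 0 0 0 1' 25
python3 -c "
from h import *
s=snapshot('wrist'); cv2.imwrite('pics/w2.png',s['img'][:,:,::-1]); want((475,150.3,71),(180,-25,5.5),155)"
```

```text
time: 3.4
tool_pos: [409.4, 144.0, 209.5]
tcp_rot: [180.0, -25.1, 4.9]
ft_force: [-0.0, 0.0, -0.0]
finger_gap: 85.0
grip_force: 0.0
time: 4.03
tool_pos: [408.8, 144.4, 210.3]
tcp_rot: [179.9, -25.2, 5.1]
ft_force: [1.0, -4.6, 0.8]
finger_gap: 29.3
grip_force: 27.5
pos [408.8 144.4 210.3] rot [179.9 -25.3   5.1] F [ 1.1 -6.   0.3] t 4.08
shift units [ 0.007 -0.002 -0.006]
turn units (tool) [ 0.004 -0.004 -0.007]
```

View pics/w2.png

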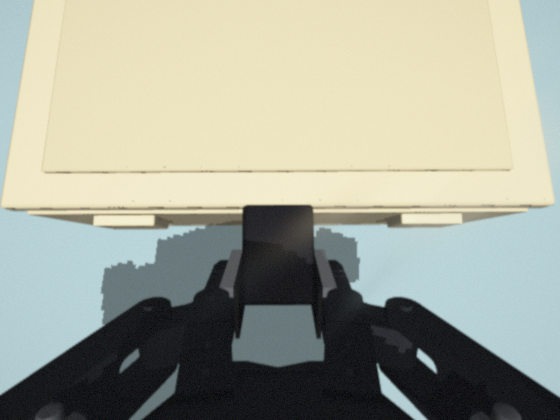

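The tab is held, with a 29.3 mm gap and 27 N of grip. Next I'll work out the arc rows about the hinge.

```bash
python3 -c "
from h import *
th=np.linspace(.047,1.727,16); P=190*np.c_[-np.cos(th),np.sin(th)]; d=np.diff(P,axis=0)/100
c,s=np.cos(np.radians(25.2)),np.sin(np.radians(25.2))
print(np.c_[d@[c,s],d@[s,-c],th[1:]].round(3))"
```

```text
[[ 0.11  -0.182  0.159]
 [ 0.13  -0.169  0.271]
 [ 0.148 -0.153  0.383]
 [ 0.164 -0.136  0.495]
 [ 0.178 -0.117  0.607]
 [ 0.19  -0.096  0.719]
 [ 0.199 -0.074  0.831]
 [ 0.206 -0.051  0.943]
 [ 0.211 -0.028  1.055]
 [ 0.213 -0.004  1.167]
 [ 0.212  0.02   1.279]
 [ 0.208  0.043  1.391]
 [ 0.202  0.066  1.503]
 [ 0.194  0.088  1.615]
 [ 0.182  0.109  1.727]]
```

```bash
python3 -m jog '0.11 0 -0.182 0 0 0 1;0.13 0 -0.169 0 0 0 1;0.148 0 -0.153 0 0 0 1;0.164 0 -0.136 0 0 0 1;0.178 0 -0.117 0 0 0 1'
python3 -m jog '0 0 0 0 0 0 1'
```

```text
time: 4.7
tool_pos: [441.7, 147.5, 309.1]
tcp_rot: [180.0, -25.1, 5.1]
ft_force: [4.4, -1.5, -5.4]
finger_gap: 29.4
grip_force: 28.3
time: 4.82
tool_pos: [442.7, 147.6, 310.9]
tcp_rot: [180.0, -25.3, 5.0]
ft_force: [-8.0, -4.4, 5.7]
finger_gap: 29.4
grip_force: 30.0
```

Forces are small, so I'll continue.

```bash
python3 -m jog '0.19 0 -0.096 0 0 0 1;0.2 0 -0.074 0 0 0 1;0.206 0 -0.05 0 0 0 1;0.21 0 -0.028 0 0 0 1;0.213 0 -0.004 0 0 0 1'
python3 -m jog '0.212 0 0.02 0 0 0 1;0.208 0 0.043 0 0 0 1;0.2 0 0.066 0 0 0 1;0.194 0 0.088 0 0 0 1;0.182 0 0.109 0 0 0 1'
python3 -m jog '0 0 0 0 0 0 1'
python3 -c "
from h import *
s=snapshot('side'); cv2.imwrite('pics/s2.png',s['img'][:,:,::-1])"
```

```text
time: 5.45
tool_pos: [523.3, 155.0, 375.5]
tcp_rot: [180.0, -25.1, 5.1]
ft_force: [-3.4, -1.4, -0.2]
finger_gap: 29.7
grip_force: 30.6
time: 6.08
tool_pos: [627.5, 164.6, 389.5]
tcp_rot: [-180.0, -25.3, 5.1]
ft_force: [-2.2, 1.5, 3.6]
finger_gap: 29.2
grip_force: 32.5
time: 6.2
tool_pos: [628.0, 164.6, 389.4]
tcp_rot: [-179.9, -25.4, 5.0]
ft_force: [1.5, 2.3, 4.5]
finger_gap: 29.5
grip_force: 32.3
```

View pics/s2.png

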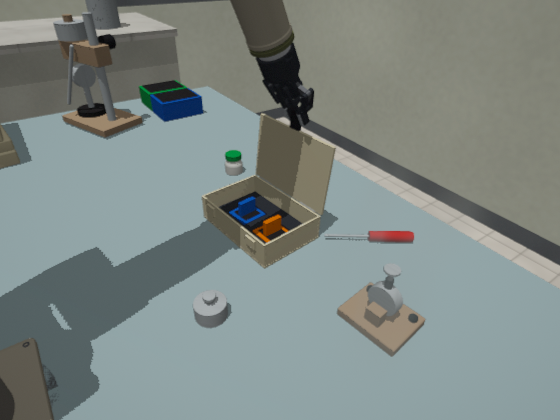

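The flap stands open past upright, the orange bar is at about (271,227) in the near −y pocket, and the blue one is at (247,208). I'll release the tab, back off and untilt.

```bash
python3 -m jog '0 0 0 0 0 0 -1;0 0 0 0 0 0 -1;0 0 0 0 0 0 -1;0 0 -0.25 0 0 0 -1;0 0 -0.3 0 0 0 -1'
python3 -m jog '-0.2 0 -0.3 0 0 0 -1;-0.4 0 0 0 -0.14 0 -1;-0.4 0 0 0 -0.14 0 -1;0 0 0 0 -0.14 0 -1;0 0 0 0 0 0 -1'
python3 - <<'E'
from h import *
np.set_printoptions(precision=1,suppress=True)
a,b=snapshot("scene"),snapshot("side")
def om(s):
    h=cv2.cvtColor(s["img"],cv2.COLOR_RGB2HSV); return ((h[...,0]>6)&(h[...,0]<16)&(h[...,1]>200)&(h[...,2]>60)).astype(np.uint8)
for s,n in((a,"sc"),(b,"si")):
    try: c,st=blob(om(s),(200,150,400,260)); print(n,c,st,plane(s,*c,30))
    except Exception as e: print(n,e)
want((587,113,260),(180,0,5.5),155)
s=snapshot("wrist"); cv2.imwrite("pics/w3.png",s["img"][:,:,::-1])
E
```

```text
time: 6.88
tool_pos: [603.1, 161.8, 437.5]
tcp_rot: [180.0, -25.1, 5.0]
ft_force: [0.1, 0.1, -0.7]
finger_gap: 85.3
grip_force: 0.0
time: 7.5
tool_pos: [499.1, 152.6, 427.8]
tcp_rot: [180.0, 0.0, 5.0]
ft_force: [0.8, 0.6, -0.8]
finger_gap: 85.5
grip_force: 0.0
sc attempt to get argmax of an empty sequence
si [269.5 226.9] [253 215  34  25 321] [583.2 114.9  30. ]
pos [499.3 152.7 428.4] rot [180.   -0.2   5. ] F [ 0.1  0.4 -0.6] t 7.6
shift units [0.8 0.5 0.1]
turn units (tool) [ 0. -0. -0.]
```

View pics/w3.png

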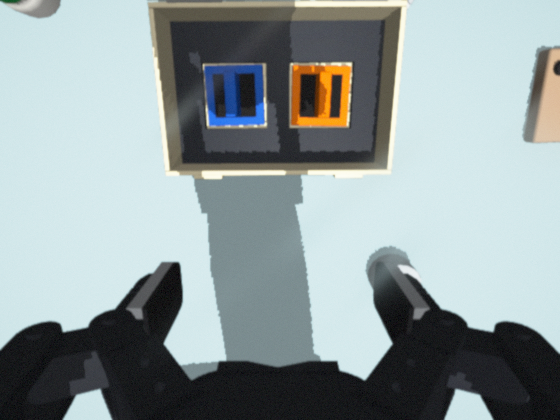

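The wrist view shows the orange plate at (321,95), aligned with the case and the gripper, and the blue one at (235,95). I'll move over the orange plate and refine.

```bash
python3 -m jog '0.4 0.25 0.1 0 0 0 -0.3;0.4 0.25 0.2 0 0 0 -0.3;0 0 0.4 0 0 0 -0.3;0 0 0.2 0 0 0 -0.3;0 0 0 0 0 0 -0.3' 60
python3 - <<'E'
from h import *
np.set_printoptions(precision=1,suppress=True)
s=snapshot("wrist"); h=cv2.cvtColor(s["img"],cv2.COLOR_RGB2HSV)
m=((h[...,0]>4)&(h[...,0]<18)&(h[...,1]>200)&(h[...,2]>30)).astype(np.uint8)
ys,xs=np.where(m); print(xs.min(),xs.max(),ys.min(),ys.max())
cn=max(cv2.findContours(m,0,2)[0],key=cv2.contourArea); r=cv2.minAreaRect(cn); print(r, [plane(s,*p,15) for p in cv2.boxPoints(r)])
cv2.imwrite("pics/w4.png",s["img"][:,:,::-1]); want((587,113,38),(180,0,5.5),155)
E
```

```text
time: 8.28
tool_pos: [581.9, 110.1, 336.8]
tcp_rot: [180.0, 0.1, 5.1]
ft_force: [-0.1, 0.3, 0.3]
finger_gap: 55.4
grip_force: 0.0
241 309 145 215
((274.2232971191406, 180.17552185058594), (67.9824447631836, 69.91376495361328), 1.301952600479126) [array([556.2, 144. ,  15. ]), array([621.1, 146.2,  15. ]), array([625.1,  86.3,  15. ]), array([560.3,  80.3,  15. ])]
pos [582.5 110.3 338.7] rot [180.   -0.    5.1] F [-0.2 -0.1  0.2] t 8.32
shift units [ 0.  -0.   1.5]
turn units (tool) [ 0. -0. -0.]
```

View pics/w4.png

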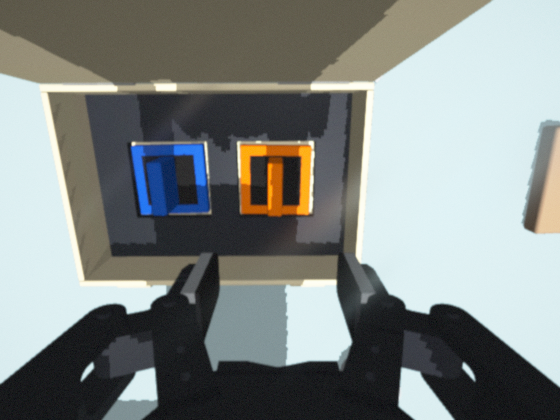

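The bar (266–283, 155–215) is upright and centred between the fingers, and the plate centre is at about (590.5,114). I'll go down and grip it.

```bash
python3 -m jog '0.08 -0.025 0.3 0 0 0 -0.3;0 0 0.4 0 0 0 -0.3;0 0 0.4 0 0 0 -0.3;0 0 0.25 0 0 0 -0.3;0 0 0.1 0 0 0 -0.3'
python3 -m jog '0 0 0 0 0 0 1;0 0 0 0 0 0 1;0 0 0 0 0 0 1;0 0 0 0 0 0 1' 70
```

```text
time: 8.95
tool_pos: [590.7, 113.5, 193.8]
tcp_rot: [180.0, -0.1, 5.1]
ft_force: [0.1, -0.3, 0.2]
finger_gap: 55.4
grip_force: 0.0
time: 9.45
tool_pos: [591.7, 113.3, 195.6]
tcp_rot: [-180.0, -0.2, 5.0]
ft_force: [-0.6, 0.2, 6.6]
finger_gap: 10.8
grip_force: 69.3
```

```bash
python3 -m jog '0 0 -0.15 0 0 0 1;0 0 -0.3 0 0 0 1;0 0 -0.4 0 0 0 1;0 0 -0.4 0 0 0 1;0 0 -0.35 0 0 0 1'
python3 -m jog '0 0 0 0 0 0 1;0 0 0 0 0 0 1'
python3 - <<'E'
from h import *
np.set_printoptions(precision=1,suppress=True)
s=snapshot("wrist"); cv2.imwrite("pics/w5.png",s["img"][:,:,::-1])
a,b=snapshot("scene"),snapshot("side")
cv2.imwrite("pics/s5.png",np.hstack([b["img"][60:300,160:440]]*1)[:,:,::-1]); want((618.3,-188.7,300))
h=cv2.cvtColor(s["img"],cv2.COLOR_RGB2HSV)
m=((h[...,0]>4)&(h[...,0]<18)&(h[...,1]>200)&(h[...,2]>30)).astype(np.uint8)
cn=max(cv2.findContours(m,0,2)[0],key=cv2.contourArea); r=cv2.minAreaRect(cn); print(r)
print(np.mean([plane(s,*p,173) for p in cv2.boxPoints(r)],0))
E
```

```text
time: 10.07
tool_pos: [590.4, 113.1, 356.1]
tcp_rot: [-180.0, -0.1, 5.0]
ft_force: [0.6, 0.0, -2.2]
finger_gap: 10.3
grip_force: 68.1
time: 10.32
tool_pos: [590.2, 113.1, 352.9]
tcp_rot: [180.0, 0.0, 5.0]
ft_force: [-0.4, -0.1, -1.6]
finger_gap: 10.8
grip_force: 68.3
pos [590.  113.  351.4] rot [180.    0.2   5. ] F [-1.3 -0.2 -2. ] t 10.47
shift units [0.  3.  0.5]
((242.90011596679688, 224.71896362304688), (75.86795806884766, 138.55633544921875), 46.31691360473633)
[606.2 132.4 173. ]
```

View pics/w5.png

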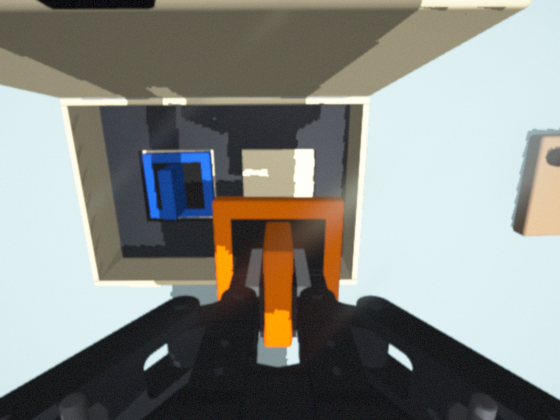

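The plate is held level and out of the case, and the blue plate is still in its pocket. I'll move to just short of the gauge and look at the tip with the wrist camera.

```bash
python3 -m jog '-0.08 0.3 0 0 0 0 1;-0.16 0.5 0 0 0 0 1;-0.16 0.5 0 0 0 0 1;-0.16 0.5 0 0 0 0 1;-0.16 0.5 0 0 0 0 1'
python3 -m jog '-0.14 0.4 0 0 0 0 1;0 0.22 0 0 0 0 1;0 0 0 0 0 0 1;0 0 0 0 0 0 1'
python3 - <<'E'
from h import *
s=snapshot("wrist"); cv2.imwrite("pics/w6.png",s["img"][:,:,::-1]); want((618.3,-188.7,335))
E
```

```text
time: 11.1
tool_pos: [538.1, -123.7, 352.0]
tcp_rot: [-180.0, 0.1, 5.0]
ft_force: [1.0, 0.1, -2.0]
finger_gap: 11.0
grip_force: 68.4
time: 11.6
tool_pos: [530.8, -184.4, 352.7]
tcp_rot: [-179.9, 0.0, 5.1]
ft_force: [0.4, -0.1, -2.0]
finger_gap: 10.8
grip_force: 68.4
pos [ 530.9 -184.2  352.9] rot [-180.     0.     5.1] F [-0.6  0.7 -1.8] t 11.65
shift units [0.867 0.123 0.178]
```

View pics/w6.png

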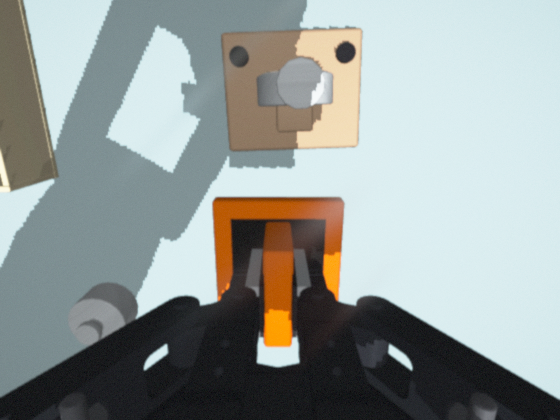

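The wrist view shows the tip disc at about (301,83), with the plate level in the grip.

```bash
python3 - <<'E'
from h import *
s=snapshot("wrist"); print(plane(s,301,83,125), plane(s,277,83,125),plane(s,325,83,125))
# plate far edge corners (top z = TCP-180)
z=sense()["tool_pos"][2]-180; p,q=plane(s,215,198,z),plane(s,343,198,z); print(p,q,np.linalg.norm(p-q))
u=Rt(sense()).as_matrix()[:,0]; print("plate centre",(p+q)/2-32*u)
c=plane(s,301,83,125); want((c[0],c[1],335))
E
```

```text
[ 618.72187479 -189.24183751  125.        ] [ 617.50627614 -175.68487508  125.        ] [ 619.93722957 -202.79608011  125.        ]
[ 560.59254555 -151.40752859  173.03329979] [ 566.04105733 -211.83366562  173.03329979] 60.6712808199847
plate centre [ 531.44483167 -184.48021182  173.04541418]
pos [ 530.9 -184.1  353. ] rot [-180.     0.     5.1] F [ 0.  -0.1 -1. ] t 11.7
shift units [0.87 0.13 0.18]
```

The tip is at (618.7,-189.2), its 27 mm diameter checks out, and the plate is centred on the TCP. I'll move over the tip and lower.

```bash
python3 -m jog '0.25 0.04 0 0 0 0 1;0.35 0.05 0 0 0 0 1;0.26 0.04 0.1 0 0 0 1;0 0 0.1 0 0 0 1;0 0 0.1 0 0 0 1'
python3 -m jog '0 0 0 0 0 0 1;0 0 0.03 0 0 0 1;0 0 0 0 0 0 1'
python3 -m jog '0 0 0.03 0 0 0 1;0 0 0 0 0 0 1'
python3 -m jog '0 0 0.02 0 0 0 1;0 0 0 0 0 0 1'
```

```text
time: 12.32
tool_pos: [617.1, -189.8, 322.3]
tcp_rot: [-180.0, 0.1, 5.1]
ft_force: [-0.1, 0.1, -1.8]
finger_gap: 10.8
grip_force: 68.5
time: 12.7
tool_pos: [617.2, -190.8, 320.8]
tcp_rot: [180.0, -0.0, 5.0]
ft_force: [-0.2, 0.2, -2.1]
finger_gap: 10.7
grip_force: 68.5
time: 12.95
tool_pos: [617.2, -190.7, 317.1]
tcp_rot: [-180.0, 0.0, 5.0]
ft_force: [-0.0, -0.5, -2.1]
finger_gap: 10.6
grip_force: 68.5
time: 13.2
tool_pos: [617.5, -190.7, 315.7]
tcp_rot: [180.0, -0.0, 5.0]
ft_force: [-1.3, -0.2, 1.1]
finger_gap: 11.1
grip_force: 68.8
```

Contact felt at TCP z of about 315.7. Next I'll press about 7 mm, aiming for a wrist reading near +6.5 N.

```bash
python3 -m jog '0 0 0.03 0 0 0 1;0 0 0 0 0 0 1'
python3 -m jog '0 0 0.03 0 0 0 1;0 0 0 0 0 0 1;0 0 0 0 0 0 1'
```

```text
time: 13.45
tool_pos: [617.5, -190.8, 312.7]
tcp_rot: [180.0, -0.0, 5.0]
ft_force: [-1.2, -0.0, 3.8]
finger_gap: 11.1
grip_force: 69.2
time: 13.82
tool_pos: [617.6, -190.8, 309.9]
tcp_rot: [180.0, -0.1, 5.0]
ft_force: [-0.8, -0.7, 5.4]
finger_gap: 10.9
grip_force: 69.5
```

```bash
python3 -m jog '0 0 0.01 0 0 0 1;0 0 0 0 0 0 1;0 0 0 0 0 0 1;0 0 0 0 0 0 1'
python3 - <<'E'
from h import *
a,b=snapshot("scene"),snapshot("side"); cv2.imwrite("pics/end.png",np.hstack([cv2.resize(s["img"][y:y+150,x:x+130],(390,450)) for s,x,y in((a,100,130),(b,325,180))])[:,:,::-1])
E
```

```text
time: 14.32
tool_pos: [617.6, -190.8, 309.0]
tcp_rot: [180.0, -0.1, 5.0]
ft_force: [-1.6, -1.1, 6.3]
finger_gap: 10.6
grip_force: 69.6
```

View pics/end.png

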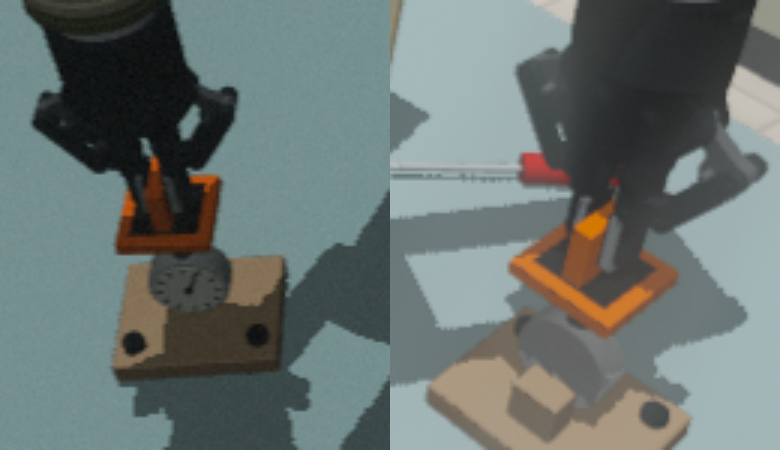

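Both views show the plate level and centred on the tip, pressed about 7 mm with a net force of about 8.4 N. I'm handing in.

```bash
python3 -c "
from bench import *
print(hand_in())"
```

```text
the job is handed in; nothing more can be done
None
```

The job is handed in at about 14 s of robot time: the orange plate is still gripped, level and centred on the gauge tip, pressing it about 7 mm down (about 8.4 N), and the blue plate was still in its pocket when last seen; no verdict was returned.

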